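Open the quick-release whetstone holder

ROBOT

A 6-joint arm with a two-finger parallel gripper is mounted at the origin on the work surface. World frame = base frame: x ahead of the robot, y to its left, z up, the work surface at z = 0. Lengths are in mm, angles in rad, forces in N, time in s.
With the tool pointing down it reaches from about 400 to 925 mm from the base axis. Payload 12.5 kg.
Tool frame: the origin (TCP) lies on the mounting face of the last link; the fingertips stand 190 mm ahead of it and the grasp point (between the pads) lies 171 mm ahead of it; z points along the fingers, y is the line along which they close (so a half turn about z gives the same grasp; the last joint's range is limited). The gripper opens to 95 mm and grips with 3 to 60 N. Pads are 20 mm wide; open, the fingers measure 119 mm over their backs; the gripper's body (75 mm by 180 mm) begins 59 mm behind the grasp point.
Start: joints at [1.054, 0.491, 1.559, -0, 1.092, -0.106], TCP at [249.566, 573.011, 404.761] pointing down, gripper open.
Joint ranges: [-3.1, 3.1], [-0.84, 2.19], [0.05, 2.79], [-1.13, 4.28], [0.06, 2.93], [-2.69, 2.69]. Speed limits (rad/s): [2.22, 2.22, 2.79, 3.14, 3.14, 3.14].

INTERFACE

Orientations are given as [roll, pitch, yaw] about the fixed x, y, z axes, in that order (R = Rz(yaw) Ry(pitch) Rx(roll)).
In Python, from cell import env gives the robot as it stands.
- The arm moves only by the tool carry_out, never from a script. Its argument "series" is a list of rows, each a list of 5 numbers: the shift along the tool's x, y, z in m, then the turn about the tool's z in degrees, then the opening, from 0 (shut) to 1 (fully open). A call has 1 to 20 rows; each row is the pose to reach, as a shift and turn from the pose commanded when the call began, along the tool's axes at that moment; what a row does not reach only later rows make up. A row lasts 1/8 s, in which the tool goes at most 62.5 mm and 10.7 degrees, less where a joint would pass 70% of its speed; a pose out of reach is approached as far as the arm can. A call with a gripper value outside its range is refused whole. The fingers move at their own pace and stop on an object; the grip force is fixed at half the most. Time passes only in rows, so rows that repeat a pose let the fingers close. It gives the time, the measured TCP pose, the force, the opening and the grip force at its end, in the units of the state.
- env.state(): the state, without advancing time (a new reading comes with each control period).
- env.read_camera(name): name is "scene" or "top" or "wrist"; returns (picture, depth): 400x640x3 uint8, red, green, blue; 400x640 float32, mm along the optical axis (not along the pixel's ray), 0 where there is no reading.
- env.get_calibration(name): a dict with "intrinsics" (3x3 intrinsics, pixels), "cam_to_world" (4x4, takes a point from camera to world coordinates); the wrist camera has in their place "T_tool_cam" (4x4, takes a point from camera to tool coordinates, whose origin is the TCP and whose axes are the flange's). Camera axes: x right, y up, looking along -z (the intrinsics and any distortion apply to the point x, -y, -z); pixel columns grow to the right and rows downward; lengths in mm; the calibration is good to about 2 mm. A picture is of the moment at which its call begins: read the wrist's pose just before it. get_calibration takes no time and is no camera call.
- env.job_done(): hands the job in; it is judged then, once.
The state is a dict: "t": time; "joints": joint angles; "qvel": joint speeds; "tau": joint torques, N m; "eef_pos": TCP position; "tcp_rot": TCP orientation; "ft_force": force on the tool from outside, world axes, zero at the start; "moment": the same for the moment, N m; "opening": opening from 0.0 (shut) to 1.0 (fully open); "grip_force": force on a finger pad.
Only numpy, scipy, OpenCV 4.12 (cv2) and the standard library are available. Lean on these libraries where they do the work, as an engineer would, in place of code of your own. Each camera call takes 0.05 s, during which the arm holds its last target. There are 200 camera calls.

TASK

The sharpening is done, so open the whetstone holder: press its red thumb lever down to lift the catch off the rack and, keeping it down, push the sliding jaw back along the rail, away from the stone, all the way to the end stop; then let go and move clear. Do it with the fingertips; nothing is to be picked up, the stone stays lying in the holder where it is, and the other things on the table are left undisturbed.

Things in the scene. Friction and masses are not known exactly. Their poses are not given: they have to be found in the camera images.
- holder: Whetstone holder fixed to the table: dark steel rail 386 mm long, 40 wide, top 17 mm up, on feet 100 wide. Origin: on the table under the rail's middle. x runs along the rail: fixed jaw at the +x end, sliding aluminium jaw with red lever at the -x end; z up. A catch on the lever sits in a sawtooth rack on the rail and stops the sliding jaw from moving in -x until the lever is pressed.
- jaw (a joint): How far the sliding jaw has been pushed back from the stone along the rail, m: about 0 at the start (shut on the stone), 0.072 at the end stop. Back means the holder's -x. Slides with about 2.5 N of friction while the catch is lifted, and stays where it is left.
- release (a joint): Angle of the red thumb lever, rad: 0 at rest, 0.30 pressed fully down. The catch clears the rack teeth at about 0.16. It springs back and catches again when let go. At the pad it takes about 3 N to start and 6 N to press fully.
- pad (a point): Centre of the top of the lever's red pad (35 mm along the rail, 38 wide), 41 mm above the table at rest. At rest the pad slopes up towards the stone at 0.25 rad: its edge next to the stone is 4 mm higher, the other 4 mm lower. Pressed, its centre sinks 5 mm until the catch is clear, 7.5 until the pad is level, 9.4 to its stop. Moves with jaw and lever.
- heel (a point): On the upright aluminium face of the sliding jaw just behind the pad, away from the stone: the face to push against. Face 52 mm wide, 22 to 51 mm above the table, looking along the holder's +x; this point is 46 mm up, 25 mm from the pad's centre. Above the pad there are 60 mm free from this face to the jaw plate (41 mm high) at the stone.
- stone_mid (a point): Centre of the loose whetstone, 180 x 60 x 27 mm, about 0.65 kg, grey below and tan above, lying in the holder between the jaws on two rubber rests, underside 26 mm and top 53 mm above the table. Stays where it is.
- knife: Chef's knife lying flat beside the holder, 330 mm long, 16 mm high; origin under its black handle's front part, x axis towards the point. Leave alone.
- lapper: Dark grey flattening stone, 165 x 65 x 21 mm, lying beside the holder; origin under its centre. Leave alone.
- mug_blue: Dark blue mug, 82 wide, 95 mm high; origin under its centre. Leave alone.
- mug_white: White mug, 82 wide, 95 mm high; origin under its centre. Leave alone.
- bottle: Clear bottle with a blue cap, 64 wide, 190 mm high; origin under its centre. Leave alone.
- salt: Glass jar with a steel cap, 56 wide, 85 mm high; origin under its centre. Leave alone.
- honing_steel: Honing steel with a black handle lying on the table, 343 mm long, 32 mm high; origin under the handle's guard, x axis towards the tip. Leave alone.

How it is judged (in metres and radians):
On the way, in this order (a step that is already met when the one before it is completed fails the run):
1. the red lever is pressed down, lifting the catch off the rack, before the jaw is moved back (value of joint release above 0.15 rad and value of joint jaw below 0.02 m), for 0.05 s.
2. the sliding jaw has been pushed back to the end stop (value of joint jaw above 0.062 m), for 0.2 s.
At the end, for the whole second after the job is handed in: the sliding jaw stands within 10 mm of its end stop (jaw at least 0.062), the lever is let go, and the stone still lies flat in the holder within 15 mm of where it was (value of joint jaw above 0.062 m and value of joint release below 0.25 rad and distance of stone_mid from where it was at the start of the episode below 0.015 m and angle between stone_mid's own z axis and vertical below 0.1 rad); the robot touches nothing.
It fails at once if the stone is lifted, tipped or dragged out of place (height (world z) of stone_mid above 0.06 m or distance of stone_mid from where it was at the start of the episode above 0.03 m or angle between stone_mid's own z axis and vertical above 0.25 rad).
It fails at once if another thing on the table is pushed or lifted by more than 30 mm (distance of any of knife, lapper, mug_blue, mug_white, bottle, salt, honing_steel from where it was at the start of the episode above 0.03 m).
It also fails if it takes over 32 s, if anything falls off the work surface, if the arm or the gripper's body presses on something with over 40 N, if the wrist force passes 120 N, or if a joint passes its speed limit or range.

## Working session

There is one attempt and no reset: what is moved stays moved. The work goes in short steps, Python scripts to look and compute and a tool call to move; the robot and the scene stay as the last step left them, time stands still between calls to the robot, and variables do not carry over. Pictures are saved under pics/ and viewed, at most 10 in all, crops included, and the job is handed in when it is done.

Besides the shell and the picture viewer there is one more tool, called after "Request:" as name(argument=value, ...), one argument or row to a line, values as JSON. carry_out: Moves the arm, as the interface text tells. Its arguments: {"type":"object","properties":{"series":{"type":"array","items":{"type":"array","items":{"type":"number"}}}},"required":["series"]}

```bash
mkdir -p pics; cat > h.py <<'E'
import numpy as np, cv2
from cell import env
def pts(name, depth):
    c=env.get_calibration(name); K=np.array(c["intrinsics"]); T=np.array(c["cam_to_world"])
    v,u=np.indices(depth.shape); d=depth
    P=np.stack([(u-K[0,2])/K[0,0]*d,-(v-K[1,2])/K[1,1]*d,-d,np.ones_like(d)],-1)
    return (P@T.T)[...,:3]
E
python3 - <<'E'
from h import *
for n in ("top","scene"):
    p,d=env.read_camera(n); np.savez(f"{n}.npz",p=p,d=d)
    cv2.imwrite(f"pics/{n}0.png",p[...,::-1])
    P=pts(n,d); hsv=cv2.cvtColor(p,cv2.COLOR_RGB2HSV)
    m=((hsv[...,0]<8)|(hsv[...,0]>172))&(hsv[...,1]>140)&(hsv[...,2]>60)&(d>0)
    k,l,s,c=cv2.connectedComponentsWithStats(m.astype('uint8'))
    for i in range(1,k):
        if s[i,4]>15: print(n,s[i],c[i],np.median(P[l==i],0).round(1))
    print({k:v for k,v in env.get_calibration(n).items()})
s=env.state();print(s)
E
```

```text
top [317 176  12  12 104] [322.00961538 181.17307692] [546.1 -36.   41.6]
{'intrinsics': array([[396.43332696,   0.        , 318.52202972],
       [  0.        , 396.43332696, 193.69585632],
       [  0.        ,   0.        ,   1.        ]]), 'cam_to_world': array([[ 2.71944588e-02,  9.90191715e-01, -1.37043161e-01,
         3.17832515e+02],
       [-9.99509182e-01,  2.90672683e-02,  1.16828663e-02,
        -9.54056661e+00],
       [ 1.55517478e-02,  1.36658189e-01,  9.90496180e-01,
         1.37595663e+03],
       [ 0.00000000e+00,  0.00000000e+00,  0.00000000e+00,
         1.00000000e+00]])}
scene [319 220  15  10  93] [326.10752688 224.01075269] [548.1 -37.6  41.9]
{'intrinsics': array([[487.99257099,   0.        , 319.01786342],
       [  0.        , 487.99257099, 202.83639937],
       [  0.        ,   0.        ,   1.        ]]), 'cam_to_world': array([[ 7.01039473e-01, -3.63980046e-01,  6.13239092e-01,
         1.29768562e+03],
       [ 7.13101854e-01,  3.64341314e-01, -5.98950041e-01,
        -7.94543755e+02],
       [-5.42247276e-03,  8.57189554e-01,  5.14972489e-01,
         7.46704484e+02],
       [ 0.00000000e+00,  0.00000000e+00,  0.00000000e+00,
         1.00000000e+00]])}
{'t': 0.1, 'joints': array([ 1.05442948e+00,  4.91470513e-01,  1.55941307e+00, -3.58383950e-05,
        1.09173872e+00, -1.05581846e-01]), 'qvel': array([-0.00064374, -0.00185823, -0.00022446, -0.00050966,  0.00146391,
       -0.00065611]), 'tau': array([ 3.47335808e-03, -6.13626480e+01, -2.58613050e+01,  6.93929032e-02,
        4.70562279e-02, -8.62302613e-05]), 'eef_pos': array([249.53023111, 572.97920733, 404.22950947]), 'tcp_rot': array([-3.14056539e+00, -7.69000181e-05,  2.73082415e+00]), 'ft_force': array([ 0.26600952,  0.25784038, -0.59799666]), 'moment': array([-0.06215828,  0.00107305,  0.01392677]), 'grip_force': 0.0, 'opening': 1.0016069296543608}
```

View pics/top0.png

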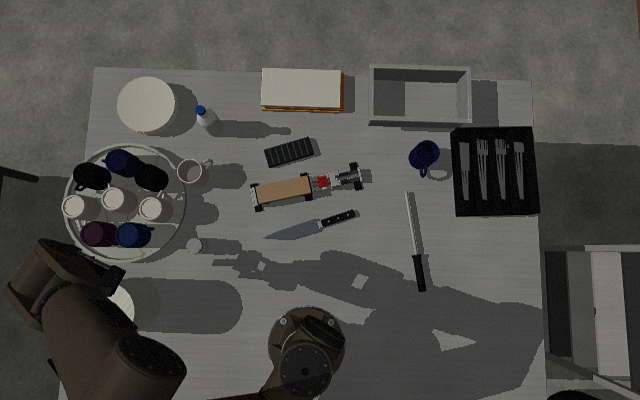

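View pics/scene0.png

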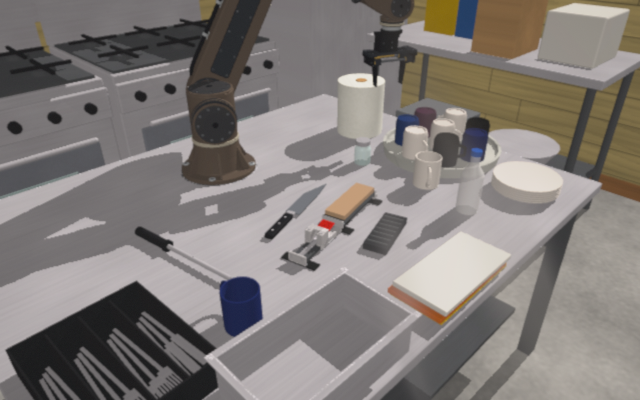

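The top view shows the holder nearly across the robot, with the stone at (281,190), red pad at (322,181) and sliding jaw/free end at (355,175). The knife and lapper lie either side of it. The scene view confirms that nothing tall stands near the pad (325,224). Next I get the rail axis.

```bash
cat >> h.py <<'E'
def ray(name,uv,z):
    c=env.get_calibration(name); K=np.array(c["intrinsics"]); T=np.array(c["cam_to_world"])
    uv=np.atleast_2d(uv); r=np.c_[(uv[:,0]-K[0,2])/K[0,0],-(uv[:,1]-K[1,2])/K[1,1],-np.ones(len(uv))]@T[:3,:3].T
    o=T[:3,3]; return o+r*((z-o[2])/r[:,2])[:,None]
E
python3 - <<'E'
from h import *
for n,zp in (("top",41),("scene",41)):
    f=np.load(n+".npz");p=f['p'];hsv=cv2.cvtColor(p,cv2.COLOR_RGB2HSV)
    m=(hsv[...,0]>5)&(hsv[...,0]<20)&(hsv[...,1]>80)&(hsv[...,2]>90)
    m[:, :230]=0; m[:,400:]=0
    k,l,s,c=cv2.connectedComponentsWithStats(m.astype('uint8'))
    for i in range(1,k):
        if s[i,4]>300:
            v,u=np.nonzero(l==i); W=ray(n,np.c_[u,v],53)[:,:2].astype('float32')
            print(n,s[i],cv2.minAreaRect(W),W.mean(0))
            w,V=np.linalg.eigh(np.cov(W.T)); print(V[:,1],np.degrees(np.arctan2(V[1,1],V[0,1])))
    m=((hsv[...,0]<8)|(hsv[...,0]>172))&(hsv[...,1]>140)&(hsv[...,2]>60)
    k,l,s,c=cv2.connectedComponentsWithStats(m.astype('uint8'))
    i=1+s[1:,4].argmax();v,u=np.nonzero(l==i);W=ray(n,np.c_[u,v],zp)
    print('pad',W.mean(0),cv2.minAreaRect(W[:,:2].astype('float32')))
E
```

```text
top [256 176  55  28 925] ((513.115478515625, 95.85462188720703), (59.426551818847656, 178.22427368164062), 13.901718139648438) [512.99347  95.94772]
[-0.23834966  0.97117941] 103.7891567056324
pad [546.1273586  -36.01640303  41.        ] ((546.6229858398438, -36.00141525268555), (36.95841598510742, 33.229957580566406), 15.446996688842773)
scene [326 184  47  35 820] ((521.7020874023438, 83.6836166381836), (65.85391998291016, 192.008056640625), 13.848613739013672) [523.1007   78.70156]
[-0.25786211  0.96618173] 104.94324491576492
pad [547.08137345 -36.02957115  41.        ] ((546.78857421875, -36.0677375793457), (37.73494338989258, 32.326812744140625), 13.503053665161133)
```

Request:
carry_out(
  series=[
    [-0.01,-0.009,0,1,0],
    [-0.035,-0.03,0,4,0],
    [-0.07,-0.06,0,7,0],
    [-0.105,-0.09,0,11,0],
    [-0.14,-0.12,0,14,0],
    [-0.175,-0.15,0,18,0],
    [-0.21,-0.18,0,21,0],
    [-0.245,-0.21,0,25,0],
    [-0.28,-0.24,0,28,0],
    [-0.315,-0.27,0,32,0],
    [-0.35,-0.3,0,35,0],
    [-0.385,-0.33,0,39,0],
    [-0.42,-0.36,0,42,0],
    [-0.455,-0.39,0,46,0],
    [-0.49,-0.42,0,49,0],
    [-0.512,-0.44,0,52,0],
    [-0.5225,-0.45,0,52.7,0],
    [-0.5225,-0.45,0,52.7,0],
    [-0.5225,-0.45,0,52.7,0],
  ],
)

```text
t: 2.48
eef_pos: [548.4, -47.4, 404.8]
tcp_rot: [-3.141, -0.0, 1.812]
ft_force: [-0.3, 0.4, -0.8]
opening: 0.008
grip_force: 0.0
```

```bash
python3 - <<'E'
from h import *
s=env.state(); print(s['t'],s['eef_pos'],s['tcp_rot'],s['ft_force'],s['opening'])
p,d=env.read_camera("wrist"); cv2.imwrite("pics/w1.png",p[...,::-1]); np.savez("wrist.npz",p=p,d=d)
c=env.get_calibration("wrist"); print(c)
E
```

```text
2.475 [548.4186181  -47.39817841 404.76752039] [-3.14144179e+00 -3.16515396e-04  1.81216584e+00] [-0.29701736  0.36779495 -0.7722362 ] 0.007864429780072311
{'intrinsics': array([[331.62207497,   0.        , 318.29068445],
       [  0.        , 331.62207497, 201.50803899],
       [  0.        ,   0.        ,   1.        ]]), 'T_tool_cam': array([[ 6.29744491e-04,  9.56799593e-01,  2.90747556e-01,
         8.28746939e+01],
       [ 9.99999792e-01, -6.43954558e-04, -4.68065852e-05,
         3.93872814e-01],
       [ 1.42443692e-04,  2.90747525e-01, -9.56799800e-01,
         1.92375452e+01],
       [ 0.00000000e+00,  0.00000000e+00,  0.00000000e+00,
         1.00000000e+00]])}
```

View pics/w1.png

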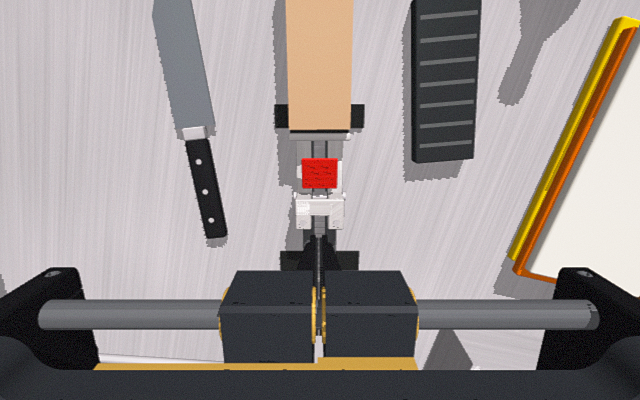

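The wrist view shows the red pad at (319,173), with the aluminium block behind it (heel edge near row 197). The fingertips hang over the block near (318,240). I'll convert these to tool coordinates.

```bash
python3 - <<'E'
from h import *
from scipy.spatial.transform import Rotation as R
f=np.load("wrist.npz");p=f['p'];d=f['d'];s=env.state()
c=env.get_calibration("wrist");K=c["intrinsics"];T=c["T_tool_cam"]
def P(u,v,z): # tool-frame point on plane of world height z
    r=T[:3,:3]@np.array([(u-K[0,2])/K[0,0],-(v-K[1,2])/K[1,1],-1]); o=T[:3,3]
    return o+r*((s['eef_pos'][2]-z-o[2])/r[2])
hsv=cv2.cvtColor(p,cv2.COLOR_RGB2HSV)
m=((hsv[...,0]<8)|(hsv[...,0]>172))&(hsv[...,1]>140)&(hsv[...,2]>60)
k,l,st,ce=cv2.connectedComponentsWithStats(m[:230,250:400].astype('uint8'));i=1+st[1:,4].argmax()
x,y,w,h=st[i,:4];x+=250;print(x,y,w,h)
print('pad top edge',P(x+w/2,y,45),'bottom',P(x+w/2,y+h,37),'mid',P(x+w/2,y+h/2,41))
print(p[180:235,320].tolist()); print(d[180:235:1,310].round())
for v in (194,196,198,200): print(v,P(320,v,51))
E
```

```text
302 158 36 31
pad top edge [ 26.31500057   2.14553919 359.84841738] bottom [ -8.85798031   2.25871491 367.84841738] mid [  9.15432396   2.20122076 363.84841738]
[[202, 29, 15], [212, 32, 24], [224, 31, 13], [207, 29, 20], [203, 27, 16], [207, 17, 3], [210, 24, 13], [219, 19, 17], [131, 74, 72], [111, 119, 120], [118, 115, 120], [119, 118, 119], [118, 114, 117], [115, 111, 115], [133, 128, 131], [255, 252, 255], [245, 240, 244], [219, 212, 220], [191, 182, 185], [227, 224, 222], [248, 245, 244], [226, 221, 220], [216, 208, 205], [211, 202, 202], [209, 204, 203], [218, 209, 209], [224, 217, 218], [222, 217, 214], [220, 211, 213], [220, 214, 211], [220, 213, 213], [220, 212, 213], [219, 211, 208], [210, 203, 205], [225, 218, 216], [183, 176, 176], [134, 129, 132], [119, 116, 120], [127, 120, 125], [128, 125, 128], [128, 122, 125], [119, 119, 119], [137, 134, 134], [134, 129, 131], [127, 123, 125], [127, 125, 126], [129, 124, 123], [111, 108, 114], [129, 125, 127], [131, 128, 129], [127, 122, 124], [131, 127, 128], [129, 123, 126], [107, 103, 106], [130, 125, 128]]
[354. 353. 354. 356. 356. 357. 358. 356. 359. 375. 374. 376. 375. 374.
 369. 365. 363. 359. 354. 350. 349. 347. 349. 350. 350. 350. 350. 350.
 351. 351. 351. 351. 353. 353. 352. 354. 353. 353. 355. 355. 356. 356.
 356. 356. 356. 357. 356. 359. 358. 395. 395. 395. 396. 395. 395.]
194 [-10.58528988   2.19534115 353.84841738]
196 [-12.76359901   2.19997741 353.84841738]
198 [-14.94986674   2.20463061 353.84841738]
200 [-17.14413676   2.20930085 353.84841738]
```

Request:
carry_out(
  series=[
    [-0.001,0.001,0.01,0,0],
    [-0.002,0.002,0.04,0,0],
    [-0.002,0.002,0.08,0,0],
    [-0.002,0.002,0.115,0,0],
    [-0.002,0.002,0.14,0,0],
    [-0.002,0.002,0.152,0,0],
    [-0.002,0.002,0.16,0,0],
    [-0.002,0.002,0.165,0,0],
    [-0.002,0.002,0.168,0,0],
    [-0.002,0.002,0.168,0,0],
  ],
)

```text
t: 3.78
eef_pos: [551.3, -49.7, 237.0]
tcp_rot: [3.141, 0.0, 1.811]
ft_force: [0.3, -0.3, -0.5]
opening: 0.006
grip_force: 0.0
```

```bash
python3 - <<'E'
from h import *
p,d=env.read_camera("wrist"); a=p
p,d=env.read_camera("scene"); b=cv2.resize(p[170:280,260:400],None,fx=5,fy=4.5,interpolation=cv2.INTER_CUBIC)[:400,:640]
cv2.imwrite("pics/w2.png",np.vstack([cv2.resize(a[60:400,120:520],(500,300)),cv2.resize(b,(500,300))])[...,::-1])
s=env.state();print(s['t'],s['eef_pos'],s['ft_force'])
E
```

```text
3.875 [551.3610538  -49.69784609 237.07823589] [ 0.18815506 -0.09447553  0.42693882]
```

View pics/w2.png

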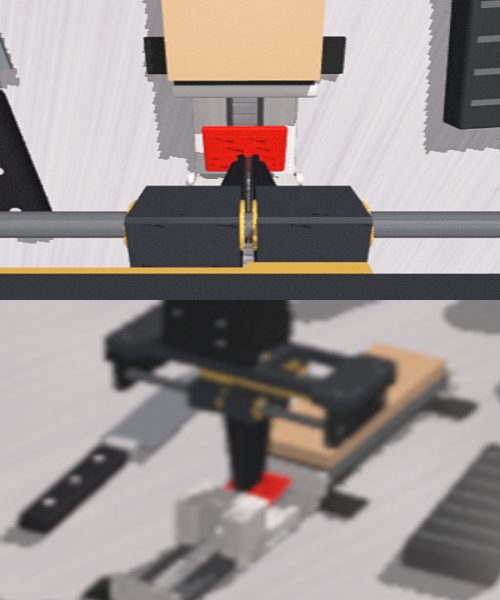

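The tips stand over the rear half of the red pad (245,160 in the wrist crop), just in front of the heel and free of contact. Now I press.

Request:
carry_out(
  series=[
    [0,0,0.003,0,0],
    [0,0,0.006,0,0],
    [0,0,0.009,0,0],
    [0,0,0.012,0,0],
    [0,0,0.0135,0,0],
    [0,0,0.0145,0,0],
    [0,0,0.0145,0,0],
    [0,0,0.0145,0,0],
  ],
)

```text
t: 4.88
eef_pos: [551.3, -49.6, 223.0]
tcp_rot: [3.141, 0.0, 1.811]
ft_force: [-2.8, 0.9, 13.2]
opening: 0.005
grip_force: 6.5
```

Request:
carry_out(
  series=[
    [-0.002,0,0.0002,0,0],
    [-0.004,0,0.0003,0,0],
    [-0.007,0,0.0003,0,0],
    [-0.011,0,0.0003,0,0],
    [-0.016,0,0.0003,0,0],
    [-0.021,0,0.0003,0,0],
    [-0.026,0,0.0003,0,0],
    [-0.03,0,0.0003,0,0],
    [-0.03,0,0.0003,0,0],
  ],
)

```text
t: 6.0
eef_pos: [558.6, -79.1, 222.8]
tcp_rot: [3.141, 0.001, 1.811]
ft_force: [-2.2, -1.1, 12.6]
opening: 0.01
grip_force: 6.2
```

```bash
python3 - <<'E'
from h import *
a,d=env.read_camera("wrist"); p,d=env.read_camera("scene")
cv2.imwrite("pics/w3.png",np.vstack([cv2.resize(a[60:400,120:520],(500,300)),cv2.resize(p[170:280,260:400],(500,300))])[...,::-1])
s=env.state();print(s['t'],s['eef_pos'],s['ft_force'])
E
```

```text
6.1 [558.55567384 -79.04867091 222.72550727] [-2.38321904 -2.2218052  13.03663946]
```

View pics/w3.png

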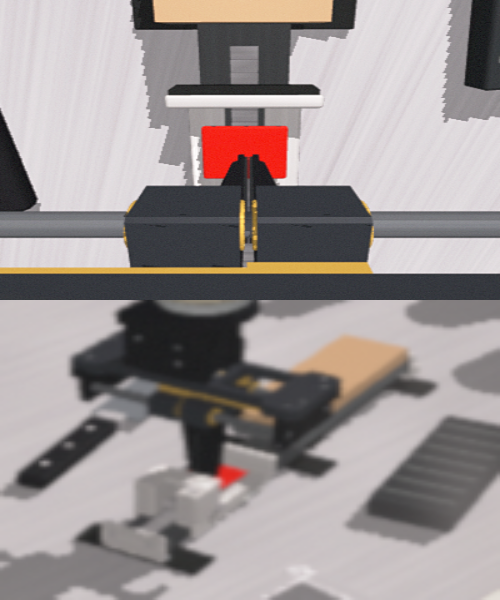

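The jaw has moved back with the tip: the gap between stone and jaw plate is open in the wrist crop, rows 25–95. The stone is still in place and the lever is down. I'll carry on to the stop.

Request:
carry_out(
  series=[
    [-0.003,0,0,0,0],
    [-0.008,0,0,0,0],
    [-0.013,0,0,0,0],
    [-0.018,0,0,0,0],
    [-0.023,0,0,0,0],
    [-0.028,0,0,0,0],
    [-0.033,0,0,0,0],
    [-0.037,0,0,0,0],
    [-0.04,0,0,0,0],
    [-0.043,0,0,0,0],
    [-0.045,0,0,0,0],
    [-0.045,0,0,0,0],
    [-0.045,0,0,0,0],
  ],
)

```text
t: 7.72
eef_pos: [568.8, -121.2, 222.9]
tcp_rot: [-3.141, -0.002, 1.811]
ft_force: [-4.2, 13.4, 18.6]
opening: 0.009
grip_force: 9.4
```

At the stop (about 74 mm travelled, 13 N back along the rail). Now release and lift clear.

Request:
carry_out(
  series=[
    [0.0015,0,-0.001,0,0],
    [0.0015,0,-0.005,0,0],
    [0.002,0,-0.012,0,0],
    [0.002,0,-0.025,0,0],
    [0.002,0,-0.05,0,0],
    [0.002,0,-0.09,0,0],
    [0.002,0,-0.13,0,0],
    [0.002,0,-0.16,0,0],
    [0.002,0,-0.17,0,0],
    [0.002,0,-0.17,0,0],
  ],
)

```text
t: 8.98
eef_pos: [568.5, -120.5, 391.9]
tcp_rot: [3.141, 0.0, 1.811]
ft_force: [-0.1, 1.0, 0.0]
opening: 0.005
grip_force: 0.0
```

```bash
python3 - <<'E'
from h import *
a,d=env.read_camera("wrist"); p,d=env.read_camera("scene")
cv2.imwrite("pics/w4.png",np.vstack([cv2.resize(a[0:400,120:520],(500,300)),cv2.resize(p[170:280,260:400],(500,300))])[...,::-1])
s=env.state();print(s['t'],s['eef_pos'],s['ft_force'])
c=env.get_calibration("wrist");K=c["intrinsics"];T=c["T_tool_cam"]
hsv=cv2.cvtColor(a,cv2.COLOR_RGB2HSV)
m=((hsv[...,0]<8)|(hsv[...,0]>172))&(hsv[...,1]>140)&(hsv[...,2]>60)
k,l,st,ce=cv2.connectedComponentsWithStats(m[:230,250:400].astype('uint8'));i=1+st[1:,4].argmax()
x,y,w,h=st[i,:4];u=x+250+w/2;v=y+h/2;print(st[i])
r=T[:3,:3]@np.array([(u-K[0,2])/K[0,0],-(v-K[1,2])/K[1,1],-1]); o=T[:3,3]
q=o+r*((s['eef_pos'][2]-41-o[2])/r[2]); ux=np.array([np.cos(1.812),np.sin(1.812)])
print('pad moved back', (9.15+np.dot([548.4,-47.4],ux))-(q[0]+s['eef_pos'][:2]@ux))
E
```

```text
9.075 [ 568.53912121 -120.52127267  390.7515328 ] [0.12604374 0.25481182 0.4723968 ]
[  49  156   38   32 1137]
pad moved back 71.24548835104102
```

View pics/w4.png

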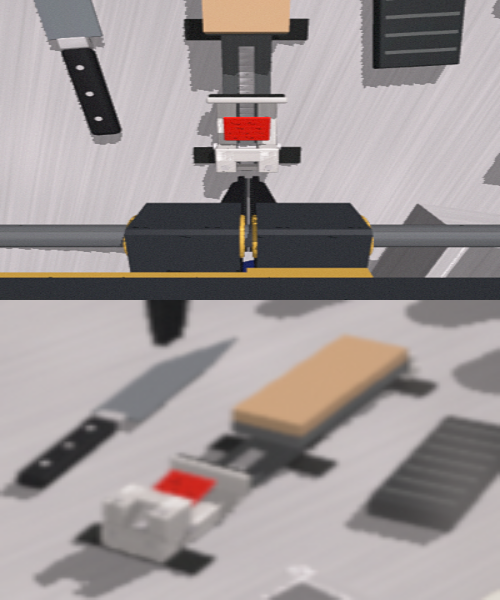

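The jaw is about 71 mm back at the end stop, with the lever sprung up (pad at (247,128) in the crop). The stone lies flat in place and the gripper is clear.

```bash
python3 -c "
from cell import env
print(env.job_done())"
```

```text
the job is handed in; nothing more can be done
None
```

I opened the holder and handed the job in: the sliding jaw measured about 71 mm back, at its end stop; the lever is up, the stone is lying where it was, and the gripper is clear (the hand-in returned no verdict).

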